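# Clear the viewing window and hold the ball sample over it

### The job

Slide the lidded steel pot off the round viewing window along the counter, without lifting it, until it stands inside the empty marked ring, and let go of it. Then pick up the sample tray by its upright grip and carry it level, so that its loose ball stays in its pocket, to the window, and finish while still holding it there: level and still, with the ball's pocket over the middle of the window and the tray's underside about 10 cm above it. Leave everything else on the counter where it is.

Things in the scene. Friction and masses are not known exactly. Their poses are not given: they have to be found in the camera images.
- window: round viewing window flush in the counter: black glass 100 mm wide with a small lens disc in the middle and a flat steel border 124 mm wide; nothing sticks up. Origin at its centre on the counter surface. The pot stands on it at the start. Window and ring may each be on the left or the right
- park: empty marked ring flush on the counter, a dark outline 124 mm outside and 112 mm inside diameter; nothing sticks up. Origin at its centre on the counter surface
- pot: lidded steel pot, one rigid piece: body 90 mm in diameter (lid edge 93 mm) and 50 mm high; from the middle of its lid an upright black grip post 22 mm in diameter rises from 50 to 90 mm. Weighs 0.3 to 0.6 kg. Origin at the centre of its underside, z up
- tray: sample tray 150 mm along its x, 90 mm along its y: see-through floor 4 mm thick, steel edge 12 mm high; weighs about 0.3 kg. In its middle stands an upright grip blade, 32 mm along x, 10 mm thick along y, its top 66 mm above the underside: take it from above, fingers closing along y. At x = +46 mm is the ball's pocket, at x = -46 mm a fixed steel stem 32 mm high. Origin at the centre of the underside, z up
- tray_pocket (a point): centre of the ball's pocket on the tray's floor, 4 mm above the underside and 46 mm from the tray's origin along its x. The pocket is a ring rim, 40 mm inside and 48 mm outside diameter, 4 mm high
- ball_center (a point): centre of the loose white ceramic ball, 28 mm in diameter, 45 g, lying free in the tray's pocket; it can roll about 10 mm each way and leaves over the rim when the tray is tipped some 40 degrees or jerked
- brown_bottle: small amber medicine bottle, 52 mm wide, 110 mm tall; origin under its centre. Bystander
- clear_jar: clear plastic jar with lid, 56 mm wide, 65 mm tall; origin under its centre. Bystander
- carton: upright medicine carton, 45 x 75 x 85 mm tall; origin under its centre. Bystander
- tape_roll: roll of tape lying flat, 60 mm wide, 25 mm high; origin under its centre. Bystander
- bowl: small steel bowl, 96 mm across the rim, 35 mm high; origin under its centre. Bystander
- cup: clear medicine cup, 56 mm across the rim, 50 mm high; origin under its centre. Bystander
- swab_box: flat cardboard box, 70 x 50 x 35 mm high; origin under its centre. Bystander
- ball: the ball itself (see ball_center); its origin lies on its surface and turns as it rolls: use ball_center for its place

How it is judged:
By the outcome, as a careful person would: the job done as asked, in the order asked, and still so for the second after the job is handed in, while the arm keeps its last pose, push and grip.
It also fails if it takes over 64 s, if anything falls off the work surface, if the arm or the gripper's body presses on something with over 40 N, if the wrist force passes 120 N, or if a joint passes its speed limit or range.

### The arm

A 6-joint arm with a two-finger parallel gripper is mounted at the origin on the work surface. World frame = base frame: x ahead of the robot, y to its left, z up, the work surface at z = 0. Lengths are in m, angles in rad, forces in N, time in s.
With the tool pointing down it reaches from about 0.275 to 0.75 m from the base axis. Payload 10.2 kg.
Tool frame: the origin (TCP) lies between the finger pads; the fingertips stand 19 mm ahead of it and the grasp point (between the pads) is the TCP; x points along the fingers, z is the direction in which the jaws open and shut, and the axes are right-handed (so a half turn about x gives the same grasp; the last joint's range is limited). The gripper opens to 85 mm and grips with 20 to 120 N. Pads are 22 mm wide; open, the fingers measure 114 mm over their backs; the gripper's body (76 mm by 85 mm) begins 54 mm behind the grasp point. The pads swing forward as they close: fully open they stand 13 mm farther back than shut.
Start: joints at [0.929, 0.313, 1.498, -0, 1.331, -0.223], TCP at [0.214, 0.48, 0.25] pointing down, gripper open.
Joint ranges: [-2.94, 2.94], [-0.97, 2.17], [0.19, 2.56], [-1.23, 4.37], [0.02, 3.11], [-2.88, 2.88]. Speed limits (rad/s): [2.39, 2.39, 3.01, 3.14, 3.14, 3.14].

### API

Orientations are given as a unit quaternion [w, x, y, z].
In Python, from rig import manip, imaging gives the robot as it stands.
- The arm moves only by the tool servo_tool, never from a script. Its argument "motion" is a list that holds one entry, the list of rows, each a list of 5 numbers: the finger opening in m, from 0 to 0.0854, then the shift along the tool's x, y, z in m, then the turn about the tool's x in degrees. In form: [[[jaw, x, y, z, roll], ...]]. A call has 1 to 8 rows; each row is the pose to reach, as a shift and turn from the pose commanded when the call began, along the tool's axes at that moment; what a row does not reach only later rows make up. A row lasts 1/8 s, in which the tool goes at most 62.5 mm and 10.7 degrees, less where a joint would pass 70% of its speed; a pose out of reach is approached as far as the arm can. A call with a gripper value outside its range is refused whole. The fingers move at their own pace and stop on an object; "newtons" is the grip in N (left out, the last holds). Time passes only in rows, so rows that repeat a pose let the fingers close. It gives the time, the measured TCP pose, the force and the opening at its end, in the units of the state.
- manip.sense(): the state, without advancing time (a new reading comes with each control period).
- imaging.read_camera(name): name is "side" or "top" or "wrist"; returns a dict with "color" (384x512x3 uint8, red, green, blue), "z_map" (384x512 float32, m along the optical axis (not along the pixel's ray), 0 where there is no reading), "fx", "fy", "cx", "cy" (pixels), "rvec" (rotation vector, rad) and "tvec" (3), from world to camera coordinates, as OpenCV has them. Camera axes: x right, y down, z forward; pixel columns grow to the right and rows downward; lengths in m; the calibration is good to about 2 mm. The wrist camera is an equidistant fisheye: a pixel r from the principal point sees the ray r / f radians off the axis. A picture is of the moment at which its call begins.
- manip.close_job(): hands the job in, once; it reports no verdict.
The state is a dict: "clock": time; "joint_positions": joint angles; "dq": joint speeds; "tau": joint torques, N m; "tcp_pos": TCP position; "eef_rot": TCP orientation; "force": force on the tool from outside, world axes, zero at the start; "ft_torque": the same for the moment, N m; "width": opening from 0.0 (shut) to 1.0 (fully open).
Only numpy, scipy, OpenCV 4.12 (cv2) and the standard library are available. Lean on these libraries where they do the work, as an engineer would, in place of code of your own. Each camera call takes 0.05 s, during which the arm holds its last target. There are 200 camera calls.

## Working session

There is one attempt and no reset: what is moved stays moved. The work goes in short steps, Python scripts to look and compute and a tool call to move; the robot and the scene stay as the last step left them, time stands still between calls to the robot, and variables do not carry over. Pictures are saved under pics/ and viewed, about 8 in all and at most 12, crops included, and the job is handed in when it is done.

Besides the shell and the picture viewer there is one more tool, called after "Request:" as name(argument=value, ...) on one line, values as JSON. servo_tool: Moves the arm, as the interface text tells. Its arguments: {"type":"object","properties":{"motion":{"type":"array","items":{"type":"array","items":{"type":"array","items":{"type":"number"}}}},"newtons":{"type":"number"}},"required":["motion"]}

```bash
mkdir -p pics; cat > h.py <<'E'
import numpy as np,cv2
from rig import manip,imaging
def cam(n,f=None):
    d=imaging.read_camera(n)
    if f: cv2.imwrite('pics/'+f,d['color'][:,:,::-1])
    np.save('pics/%s.npy'%n,d,allow_pickle=True)
    return d
def load(n): return np.load('pics/%s.npy'%n,allow_pickle=True).item()
def ray(d,u,v):
    x=(u-d['cx'])/d['fx'];y=(v-d['cy'])/d['fy'];return np.array([x,y,1.])
def pt(d,u,v,z=None):
    R=cv2.Rodrigues(np.array(d['rvec'],float))[0];t=np.array(d['tvec'],float).ravel()
    c=-R.T@t;r=R.T@ray(d,u,v)
    if z is None: return c+r*d['z_map'][int(v),int(u)]
    return c+r*(z-c[2])/r[2]
E
python3 - <<'E'
from h import *
s=manip.sense();print(s)
a=cam('top');b=cam('side')
for n,d in(('top',a),('side',b)):
    print(n,{k:d[k] for k in('fx','fy','cx','cy','rvec','tvec')})
    cv2.imwrite('pics/%s1.png'%n,cv2.resize(d['color'][:,:,::-1],(768,576),interpolation=cv2.INTER_CUBIC))
E
```

```text
{'clock': 0.0, 'joint_positions': array([ 9.28609430e-01,  3.13450245e-01,  1.49846313e+00, -1.12482500e-05,
        1.33100118e+00, -2.23427659e-01]), 'dq': array([ 0.00237001, -0.00018956,  0.00101971, -0.00133288,  0.00031082,
        0.00084651]), 'tau': array([-4.67641057e-04, -4.12269151e+01, -2.59746140e+01, -1.77262846e-04,
        4.06542735e-03, -3.00942759e-05]), 'tcp_pos': array([0.21335671, 0.4794253 , 0.24972513]), 'eef_rot': array([ 0.59256866, -0.3853192 ,  0.59344321,  0.38498916]), 'force': array([0.19693386, 0.30969662, 0.25197934]), 'ft_torque': array([-0.00620416,  0.02053342, -0.02291237]), 'width': 0.998798558430381}
top {'fx': 488.95126189543265, 'fy': 488.95126189543265, 'cx': 254.9184216415227, 'cy': 197.13765461565947, 'rvec': array([ 2.11858961, -2.16446649,  0.1895264 ]), 'tvec': array([-0.02659712,  0.56615532,  1.28976191])}
side {'fx': 368.8730141163947, 'fy': 368.8730141163947, 'cx': 256.99710693620796, 'cy': 194.9402236280187, 'rvec': array([ 0.49713628, -2.54953894,  1.39509328]), 'tvec': array([0.53175672, 0.1488257 , 0.65637545])}
```

View pics/top1.png

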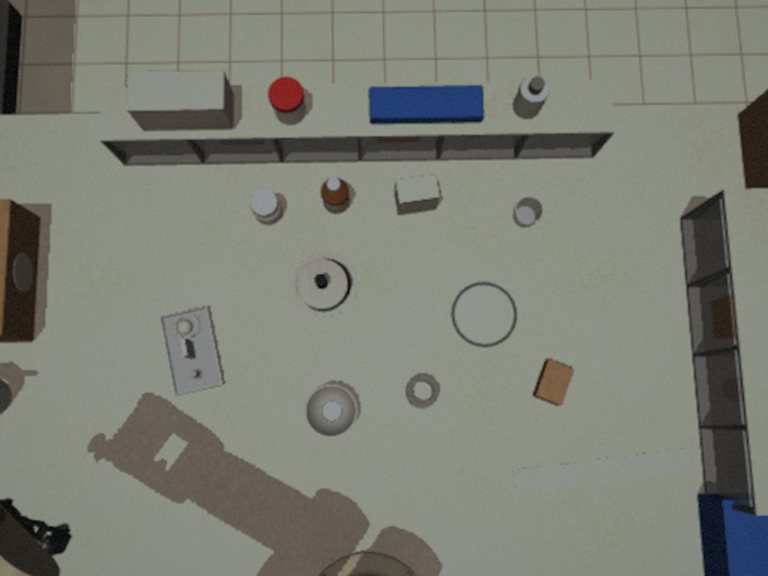

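View pics/side1.png

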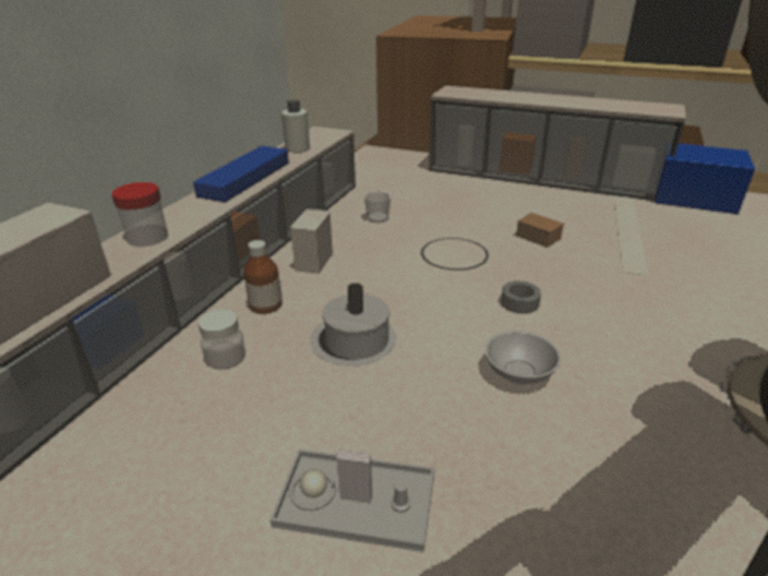

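Pictures 1 and 2: in the enlarged top view the pot grip is at about (321,281) and the ring centre at (484,314). The tray corners are (162,317), (208,306), (224,382), (178,394), the ball is at (185,327) and the stem at (197,374). The side view confirms this.

```bash
python3 - <<'E'
from h import *
d=load('top')
P=lambda u,v,z:pt(d,u/1.5-.17,v/1.5-.17,z).round(4)
print('pot grip',P(321,281,.09)); print('pot lid',P(323,284,.05))
print('ring',P(484,314,0)); 
for c in[(162,317),(208,306),(224,382),(178,394)]:print('corner',P(*c,.012))
print('ball',P(185,327,.02),'stem',P(197,374,.036),'blade',P(188,347,.066))
for n,c in dict(bottle=(335,190,.1),jar=(265,203,.06),carton=(417,187,.085),bowl=(331,410,.035),tape=(422,390,.025),cup=(527,212,.03),swab=(554,380,.035)).items():print(n,P(*c))
side=load('side')
print('side ring',pt(side,455/1.5,253/1.5,0),'grip',pt(side,355/1.5,287/1.5,.09))
from scipy.spatial.transform import Rotation as R
q=manip.sense()['eef_rot'];print(R.from_quat(np.r_[q[1:],q[0]]).as_matrix().round(3))
g=d['color'][:,:,::-1]
cr=np.hstack([cv2.resize(g[160:220,185:245],(400,400),interpolation=cv2.INTER_CUBIC),cv2.resize(g[200:265,100:165],(400,400),interpolation=cv2.INTER_CUBIC)])
cv2.imwrite('pics/c1.png',cr)
E
```

```text
pot grip [0.5873 0.0702 0.09  ]
pot lid [0.5892 0.0694 0.05  ]
ring [ 0.5349 -0.2294  0.    ]
corner [0.54   0.3709 0.012 ]
corner [0.5589 0.2862 0.012 ]
corner [0.4176 0.2546 0.012 ]
corner [0.3976 0.3381 0.012 ]
ball [0.5194 0.3259 0.02  ] stem [0.4317 0.2984 0.036 ] blade [0.4778 0.308  0.066 ]
bottle [0.7506 0.043  0.1   ]
jar [0.741  0.1739 0.06  ]
carton [ 0.7582 -0.105   0.085 ]
bowl [0.3623 0.0582 0.035 ]
tape [ 0.3946 -0.1066  0.025 ]
cup [ 0.723  -0.3146  0.03  ]
swab [ 0.407  -0.3454  0.035 ]
side ring [ 0.53244651 -0.23029761  0.        ] grip [0.58843599 0.07267817 0.09      ]
[[-0.001 -0.914  0.407]
 [-0.001  0.407  0.914]
 [-1.     0.    -0.001]]
```

View pics/c1.png

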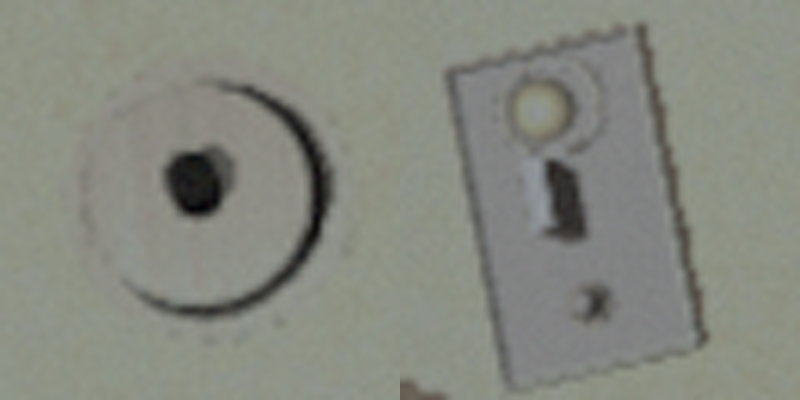

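Picture 3 (crop): the pot's post is at about (197,183), and the window border is roughly centred at (212,202) in the left half. In the right half, the tray's ball is at the far end and the blade is along its long axis. The tray yaw is about 13°. Now I move above the pot.

Request:
servo_tool(motion=[[[0.06,0,-0.03,-0.013,0],[0.06,0,-0.075,-0.032,0],[0.06,0,-0.12,-0.052,0],[0.06,0,-0.17,-0.074,0],[0.06,0,-0.22,-0.095,0],[0.06,0,-0.27,-0.117,0],[0.06,0,-0.32,-0.139,0],[0.06,0,-0.36,-0.156,0]]], newtons=40)

```text
clock: 1.1
tcp_pos: [0.48, 0.1889, 0.25]
eef_rot: [0.593, -0.385, 0.593, 0.385]
force: [-0.4, 0.8, 0.4]
width: 0.704
```

Request:
servo_tool(motion=[[[0.06,0.02,-0.045,-0.02,0],[0.06,0.04,-0.085,-0.037,0],[0.06,0.06,-0.12,-0.052,0],[0.06,0.08,-0.14,-0.06,0],[0.06,0.09,-0.149,-0.065,0],[0.06,0.09,-0.149,-0.065,0],[0.06,0.09,-0.149,-0.065,0]]])

```text
clock: 1.98
tcp_pos: [0.5885, 0.0714, 0.1612]
eef_rot: [0.593, -0.386, 0.593, 0.385]
force: [0.1, -1.1, 0.4]
width: 0.702
```

```bash
python3 - <<'E'
from h import *
s=manip.sense();print(s['clock'],s['tcp_pos'],s['force'],s['joint_positions'].round(2))
d=cam('top');
P=lambda u,v,z:pt(d,u,v,z).round(4)
print('win',P(216.6,190.1,0))
w=cam('wrist');print({k:w[k] for k in('fx','fy','cx','cy','rvec','tvec')})
cv2.imwrite('pics/w1.png',w['color'][:,:,::-1])
E
```

```text
1.975 [0.58849147 0.07144517 0.16117901] [ 0.05332549 -1.10915369  0.40297724] [-0.08  0.54  1.4   0.    1.2  -1.23]
win [0.5956 0.0687 0.    ]
{'fx': 297.3186396354542, 'fy': 297.3186396354542, 'cx': 255.47475925981644, 'cy': 191.21932768257997, 'rvec': array([-2.38751632, -1.55180432, -0.26239743]), 'tvec': array([-0.30407855, -0.49413777,  0.12909566])}
```

View pics/w1.png

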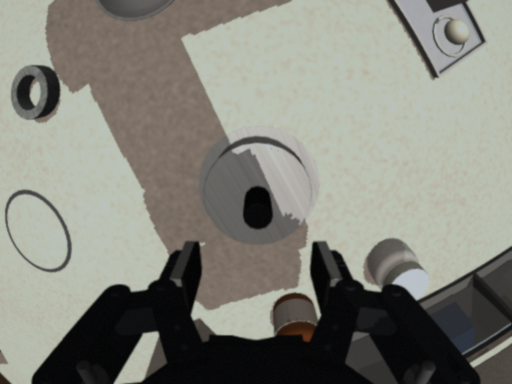

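Picture 4 (wrist view): the post, at about (257,210), is centred between the open fingers. I lower and grip.

Request:
servo_tool(motion=[[[0.06,0.025,0,0,0],[0.06,0.05,0,0,0],[0.06,0.075,0,0,0],[0.06,0.085,0,0,0],[0.03,0.085,0,0,0],[0.022,0.085,0,0,0],[0.018,0.085,0,0,0],[0.015,0.085,0,0,0]]], newtons=30)

```text
clock: 3.08
tcp_pos: [0.5893, 0.0709, 0.0764]
eef_rot: [0.594, -0.386, 0.592, 0.385]
force: [0.8, 3.1, 5.5]
width: 0.245
```

Request:
servo_tool(motion=[[[0.015,0,0,0,0],[0.015,0,0,0,0],[0.015,0,0,0,0]]])

```text
clock: 3.45
tcp_pos: [0.5893, 0.0709, 0.0764]
eef_rot: [0.594, -0.386, 0.592, 0.385]
force: [1.1, 3.0, 5.1]
width: 0.252
```

Request:
servo_tool(motion=[[[0.015,0,-0.002,-0.008,0],[0.015,0,-0.006,-0.025,0],[0.015,0,-0.011,-0.045,0],[0.015,0,-0.016,-0.065,0],[0.015,0,-0.021,-0.085,0],[0.015,0,-0.026,-0.105,0],[0.015,0,-0.031,-0.125,0],[0.015,0,-0.036,-0.145,0]]])

```text
clock: 4.45
tcp_pos: [0.5632, -0.0764, 0.0765]
eef_rot: [0.594, -0.385, 0.592, 0.385]
force: [0.8, 5.5, 7.0]
width: 0.248
```

Request:
servo_tool(motion=[[[0.015,0,-0.005,-0.02,0],[0.015,0,-0.01,-0.042,0],[0.015,0,-0.015,-0.064,0],[0.015,0,-0.02,-0.086,0],[0.015,0,-0.025,-0.108,0],[0.015,0,-0.031,-0.13,0],[0.015,0,-0.034,-0.146,0],[0.015,0,-0.036,-0.152,0]]])

```text
clock: 5.45
tcp_pos: [0.534, -0.2301, 0.0765]
eef_rot: [0.594, -0.385, 0.593, 0.385]
force: [0.8, 7.4, 9.3]
width: 0.249
```

```bash
python3 - <<'E'
from h import *
s=manip.sense();print(s['clock'],s['tcp_pos'],s['force'],s['joint_positions'].round(2))
d=cam('top'); b=cam('side')
g=d['color'][:,:,::-1];k=b['color'][:,:,::-1]
c=lambda i:cv2.resize(i,(400,400),interpolation=cv2.INTER_CUBIC)
cv2.imwrite('pics/c2.png',np.hstack([c(g[160:220,185:245]),c(k[115:215,255:355])]))
E
```

```text
5.45 [ 0.53400119 -0.23011613  0.07648422] [0.7962042  7.44103453 9.31543573] [-0.61  0.62  1.52  0.    1.   -1.76]
```

View pics/c2.png

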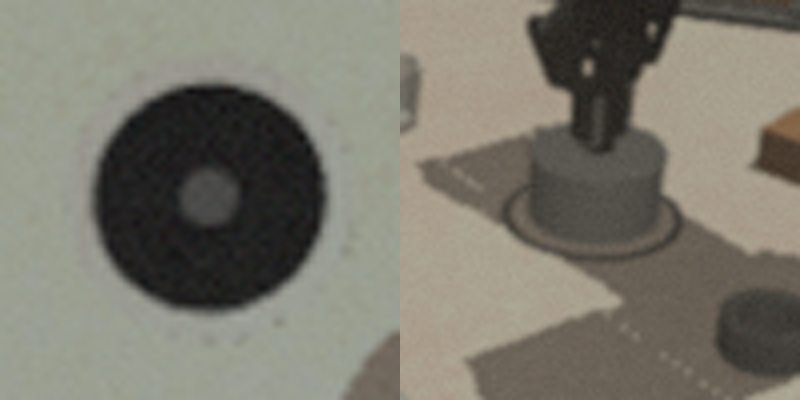

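Picture 5: the pot is standing inside the ring. The window is clear, with its centre at about (209,197) in the left crop. I release and rise.

Request:
servo_tool(motion=[[[0.06,0,0,0,0],[0.06,0,0,0,0],[0.06,0,0,0,0],[0.06,-0.01,0,0,0],[0.06,-0.035,0,0,0],[0.06,-0.07,0,0,0],[0.06,-0.11,0,0,0],[0.06,-0.14,0,0,0]]])

```text
clock: 6.55
tcp_pos: [0.5338, -0.2299, 0.2178]
eef_rot: [0.593, -0.386, 0.593, 0.384]
force: [0.3, 0.1, 0.3]
width: 0.705
```

```bash
python3 - <<'E'
from h import *
s=manip.sense();print(s['clock'],s['tcp_pos'],s['force'],s['width'])
d=load('top');w=pt(d,215.9,189.05,0);print('win',w)
# target above tray
from scipy.spatial.transform import Rotation as R
q=s['eef_rot'];M=R.from_quat(np.r_[q[1:],q[0]]).as_matrix()
print('tool shift to tray',M.T@(np.array([.4785,.312,.2])-s['tcp_pos']))
E
```

```text
6.55 [ 0.53378123 -0.22993059  0.21783884] [0.31051201 0.12384267 0.32421323] 0.7048967983429562
win [0.59868231 0.07070097 0.        ]
tool shift to tray [0.0170677  0.27088533 0.47264451]
```

Request:
servo_tool(motion=[[[0.06,0,0.01,0.018,0],[0.06,0,0.032,0.056,0],[0.06,0,0.055,0.096,-5],[0.06,0,0.078,0.136,-10],[0.06,0,0.1,0.175,-15],[0.06,0,0.123,0.215,-20],[0.06,0,0.145,0.254,-25],[0.06,0,0.166,0.29,-29]]])

```text
clock: 7.55
tcp_pos: [0.4986, 0.1047, 0.2145]
eef_rot: [0.477, -0.522, 0.477, 0.523]
force: [-0.5, 0.2, 0.6]
width: 0.705
```

```bash
python3 - <<'E'
from h import *
s=manip.sense();print(s['clock'],s['tcp_pos'],s['joint_positions'].round(2))
from scipy.spatial.transform import Rotation as R
q=s['eef_rot'];M=R.from_quat(np.r_[q[1:],q[0]]).as_matrix()
print('tool shift to tray',M.T@(np.array([.4785,.312,.16])-s['tcp_pos']),'jaw ang',np.degrees(np.arctan2(M[1,2],M[0,2])))
E
```

```text
7.55 [0.49861378 0.10474615 0.2145467 ] [-0.02  0.31  1.6   0.    1.24 -1.68]
tool shift to tray [0.05461307 0.00120332 0.2082067 ] jaw ang 95.18847140308763
```

Request:
servo_tool(motion=[[[0.06,0,0,0.04,-2],[0.06,0,0,0.08,-4],[0.06,0.01,0.001,0.12,-6],[0.06,0.02,0.001,0.16,-8],[0.06,0.035,0.001,0.19,-8],[0.06,0.05,0.001,0.205,-8],[0.06,0.055,0.001,0.208,-8],[0.06,0.055,0.001,0.208,-8]]])

```text
clock: 8.55
tcp_pos: [0.4808, 0.3091, 0.1601]
eef_rot: [0.44, -0.553, 0.441, 0.553]
force: [0.0, 0.5, -0.2]
width: 0.705
```

```bash
python3 - <<'E'
from h import *
s=manip.sense();print(s['clock'],s['tcp_pos'],s['eef_rot'],s['joint_positions'].round(2))
w=cam('wrist');cv2.imwrite('pics/w2.png',cv2.resize(w['color'][:,:,::-1],(768,576),interpolation=cv2.INTER_CUBIC))
E
```

```text
8.55 [0.48077609 0.30907295 0.16008444] [ 0.44007896 -0.55321607  0.44053859  0.55336086] [ 0.37  0.5   1.48 -0.    1.17 -1.43]
```

View pics/w2.png

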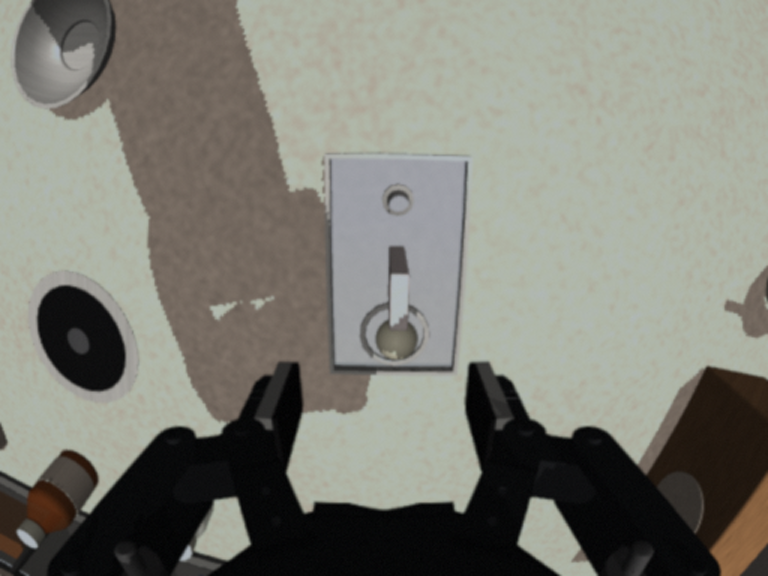

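Picture 6 (wrist view): the tray is square to the gripper. Its corners are at (329,156), (470,157), (455,369), (334,369), the stem is at (397,199) and the window lens at (79,342).

```bash
cat >> h.py <<'E'
def wpt(d,u,v,z):
    a=(u-d['cx'])/d['fx'];b=(v-d['cy'])/d['fy'];r=np.hypot(a,b);k=np.sin(r)/max(r,1e-9)
    R=cv2.Rodrigues(np.array(d['rvec'],float))[0];c=-R.T@np.array(d['tvec'],float).ravel()
    q=R.T@np.array([a*k,b*k,np.cos(r)]);return c+q*(z-c[2])/q[2]
def M():
    from scipy.spatial.transform import Rotation as R
    q=manip.sense()['eef_rot'];return R.from_quat(np.r_[q[1:],q[0]]).as_matrix()
E
python3 - <<'E'
from h import *
d=load('wrist');f=lambda u,v,z:wpt(d,u/1.5-.17,v/1.5-.17,z)
C=[f(*c,.012) for c in[(329,156),(470,157),(455,369),(334,369)]]
print(np.round(C,4)); c=np.mean(C,0);ax=C[3]+C[2]-C[0]-C[1];print('ctr',c,'yaw',np.degrees(np.arctan2(ax[1],ax[0])),[np.linalg.norm(C[i]-C[i-1]) for i in range(4)])
print('blade top',f(399,273,.066),'near edge; far',f(398,247,.066),'stem',f(397,199,.036))
print('win',f(79,342,0))
m=M();t=manip.sense()['tcp_pos'];print(m.round(3));print('shift',m.T@(c-t), 'win-tcp', )
E
```

```text
[[0.4158 0.26   0.012 ]
 [0.3967 0.3433 0.012 ]
 [0.5381 0.3734 0.012 ]
 [0.557  0.2906 0.012 ]]
ctr [0.47688427 0.31682731 0.012     ] yaw 12.150262519257652 [np.float64(0.14443879521686284), np.float64(0.08548884783912934), np.float64(0.14464436342841008), np.float64(0.08490905063226195)]
blade top [0.4625818  0.31271912 0.066     ] near edge; far [0.44938807 0.309027   0.066     ] stem [0.42964702 0.30466675 0.036     ]
win [0.60064852 0.07009255 0.        ]
[[ 0.    -0.975 -0.224]
 [-0.    -0.224  0.975]
 [-1.    -0.    -0.   ]]
shift [0.14855436 0.00234274 0.00861545] win-tcp
```

Request:
servo_tool(motion=[[[0.045,0,0.002,0.007,0],[0.045,0.015,0.002,0.007,0],[0.045,0.035,0.002,0.007,0],[0.045,0.055,0.002,0.007,0],[0.045,0.075,0.002,0.007,0],[0.045,0.095,0.002,0.007,0],[0.045,0.11,0.002,0.007,0],[0.045,0.116,0.002,0.007,0]]])

```text
clock: 9.6
tcp_pos: [0.4769, 0.3158, 0.0432]
eef_rot: [0.44, -0.553, 0.441, 0.554]
force: [0.0, 0.5, 0.2]
width: 0.528
```

Request:
servo_tool(motion=[[[0.035,0,0,0,0],[0.025,0,0,0,0],[0.018,0,0,0,0],[0.013,0,0,0,0],[0.01,0,0,0,0],[0.006,0,0,0,0],[0.003,0,0,0,0],[0.003,0,0,0,0]]], newtons=60)

```text
clock: 10.6
tcp_pos: [0.4774, 0.3162, 0.0447]
eef_rot: [-0.44, 0.554, -0.44, -0.553]
force: [-0.8, 1.3, 5.3]
width: 0.106
```

```bash
python3 - <<'E'
from h import *
s=manip.sense();print(s['clock'],s['tcp_pos'],s['force'],s['width'],s['ft_torque'])
w=cam('wrist','w3.png')
E
```

```text
10.6 [0.4774206  0.31621124 0.04465609] [-0.83772561  1.26522393  5.31366422] 0.10564070244674452 [ 0.07141918  0.16242902 -0.09175164]
```

View pics/w3.png

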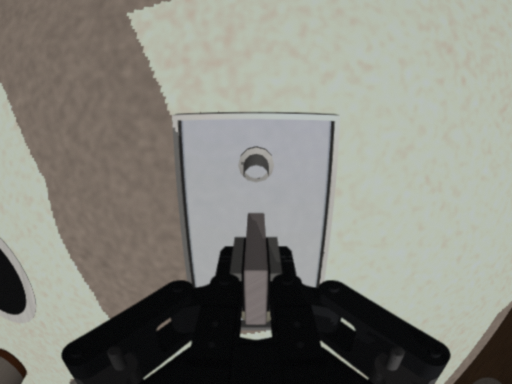

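Picture 7: the blade is held centrally between the pads and the tray is square. I lift gently.

Request:
servo_tool(motion=[[[0.003,-0.002,0,0,0],[0.003,-0.008,0,0,0],[0.003,-0.018,0,0,0],[0.003,-0.031,0,0,0],[0.003,-0.046,0,0,0],[0.003,-0.062,0,0,0],[0.003,-0.077,0,0,0],[0.003,-0.088,0,0,0]]])

```text
clock: 11.65
tcp_pos: [0.4774, 0.3161, 0.1335]
eef_rot: [-0.44, 0.554, -0.44, -0.553]
force: [-0.4, -0.2, -2.4]
width: 0.113
```

Request:
servo_tool(motion=[[[0.003,-0.008,0,-0.001,0],[0.003,-0.012,0,-0.004,0],[0.003,-0.012,-0.001,-0.01,0],[0.003,-0.012,-0.001,-0.018,0],[0.003,-0.012,-0.002,-0.028,0],[0.003,-0.012,-0.003,-0.039,0],[0.003,-0.012,-0.003,-0.051,0],[0.003,-0.012,-0.004,-0.064,0]]])

```text
clock: 12.65
tcp_pos: [0.4958, 0.2537, 0.1443]
eef_rot: [0.44, -0.553, 0.44, 0.553]
force: [0.4, -0.5, -2.6]
width: 0.11
```

Request:
servo_tool(motion=[[[0.003,0,-0.001,-0.014,0],[0.003,0,-0.002,-0.029,0],[0.003,0,-0.003,-0.044,0],[0.003,0,-0.004,-0.059,0],[0.003,0,-0.005,-0.074,0],[0.003,0,-0.006,-0.089,0],[0.003,0,-0.007,-0.104,0],[0.003,0,-0.008,-0.118,0]]])

```text
clock: 13.65
tcp_pos: [0.5302, 0.1405, 0.1443]
eef_rot: [-0.44, 0.553, -0.44, -0.553]
force: [-0.5, 0.3, -3.4]
width: 0.109
```

Request:
servo_tool(motion=[[[0.003,0,-0.001,-0.013,0],[0.003,0,-0.002,-0.026,0],[0.003,0,-0.003,-0.038,0],[0.003,0,-0.004,-0.05,0],[0.003,0,-0.005,-0.06,0],[0.003,0,-0.005,-0.068,0],[0.003,0,-0.006,-0.074,0],[0.003,0,-0.006,-0.078,0]]])

```text
clock: 14.65
tcp_pos: [0.5534, 0.0665, 0.1443]
eef_rot: [0.44, -0.553, 0.44, 0.553]
force: [-0.5, 0.0, -3.9]
width: 0.108
```

Request:
servo_tool(motion=[[[0.003,0,-0.001,-0.003,0],[0.003,0,-0.001,-0.005,0],[0.003,0,-0.001,-0.006,0],[0.003,0,-0.001,-0.006,0],[0.003,0,-0.001,-0.006,0],[0.003,0,-0.001,-0.006,0]]])

```text
clock: 15.4
tcp_pos: [0.5556, 0.0612, 0.1443]
eef_rot: [-0.44, 0.553, -0.44, -0.553]
force: [0.5, -0.0, -3.6]
width: 0.113
```

```bash
python3 - <<'E'
from h import *
s=manip.sense();print(s['clock'],s['tcp_pos'],s['eef_rot'],s['force'],s['width'],s['ft_torque'])
t=cam('top');b=cam('side')
r=lambda i,w,h:cv2.resize(i[:,:,::-1],(w,h),interpolation=cv2.INTER_CUBIC)
cv2.imwrite('pics/c3.png',np.hstack([r(t['color'][150:250,165:265],400,400),r(b['color'][130:250,160:280],400,400)]))
E
```

```text
15.4 [0.55562715 0.06122309 0.14431303] [-0.44016656  0.55341977 -0.44013131 -0.55341159] [ 0.52893978 -0.02584746 -3.58223236] 0.11278464978812985 [ 0.01183362  0.02782528 -0.0042772 ]
```

View pics/c3.png

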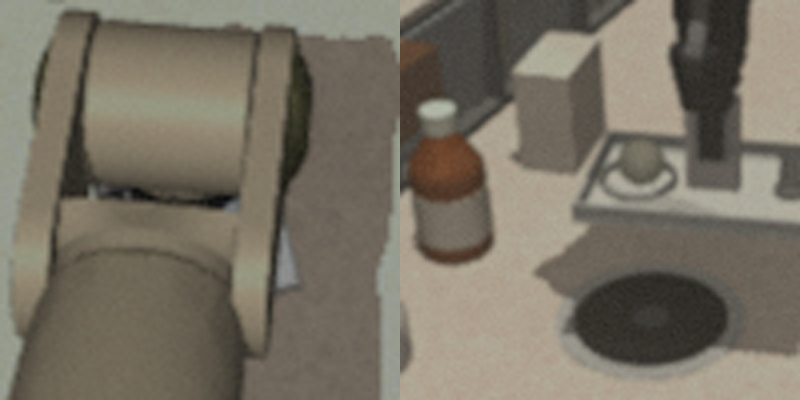

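Picture 8: the ball is in its pocket and the tray is level. In the side crop the pocket rim is at about (639,180) and the lens at (650,315). The arm hides the tray in the top view.

```bash
python3 - <<'E'
from h import *
b=load('side');U=lambda x,y:((x-400)/3.333+160-.35,y/3.333+130-.35)
print('lens',pt(b,*U(650,316),0).round(4))
print('pocket',pt(b,*U(639,179),.107).round(4))
print('left corner top',pt(b,*U(577,205),.112).round(4),'far corner',pt(b,*U(612,135),.112).round(4))
print('ball px depth',pt(b,*U(642,160)).round(4),'ball ray',pt(b,*U(642,162),.118).round(4))
# floor plane from depth
P=[]
for u in range(int(U(590,0)[0]),int(U(800,0)[0])+25):
  for v in range(165,205):
    p=pt(b,u,v)
    if .095<p[2]<.114 and abs(p[0]-.555)<.09 and abs(p[1]-.061)<.06:P.append(p)
P=np.array(P);A=np.c_[P[:,:2]-[.5556,.0612],np.ones(len(P))]
k=np.linalg.lstsq(A,P[:,2],rcond=None)[0];print(len(P),'plane slope deg',np.degrees(k[:2]),'z',k[2],np.percentile(P[:,2],[5,50,95]))
E
```

```text
lens [ 0.5994  0.0675 -0.    ]
pocket [0.5989 0.0738 0.107 ]
left corner top [0.6154 0.1205 0.112 ] far corner [0.6342 0.0388 0.112 ]
ball px depth [0.5931 0.08   0.1246] ball ray [0.5973 0.0718 0.118 ]
1740 plane slope deg [ 0.24011262 -0.39867028] z 0.10667233300221006 [0.1026801  0.10521912 0.11262847]
```

Request:
servo_tool(motion=[[[0.003,0,0,-0.001,0],[0.003,0,0,-0.002,0],[0.003,0,0.001,-0.003,0],[0.003,0,0.001,-0.003,0],[0.003,0,0.001,-0.003,0],[0.003,0,0.001,-0.003,0],[0.003,0,0.001,-0.003,0],[0.003,0,0.001,-0.003,0]]])

```text
clock: 16.5
tcp_pos: [0.5553, 0.058, 0.1443]
eef_rot: [0.44, -0.553, 0.44, 0.553]
force: [-0.3, 0.6, -3.2]
width: 0.107
```

```bash
python3 - <<'E'
from h import *
s=manip.sense();print(s['clock'],s['tcp_pos'],s['width'],abs(s['dq']).max())
b=cam('side');w=cam('wrist')
r=lambda i,w,h:cv2.resize(i[:,:,::-1],(w,h),interpolation=cv2.INTER_CUBIC)
cv2.imwrite('pics/c4.png',np.hstack([r(b['color'][100:250,160:340],480,400),cv2.resize(w['color'][:,:,::-1],(320,240)) if 0 else r(w['color'],320,400)]))
E
```

```text
16.5 [0.55532159 0.0580356  0.14429556] 0.10673845391492262 0.0012711494249467896
```

View pics/c4.png

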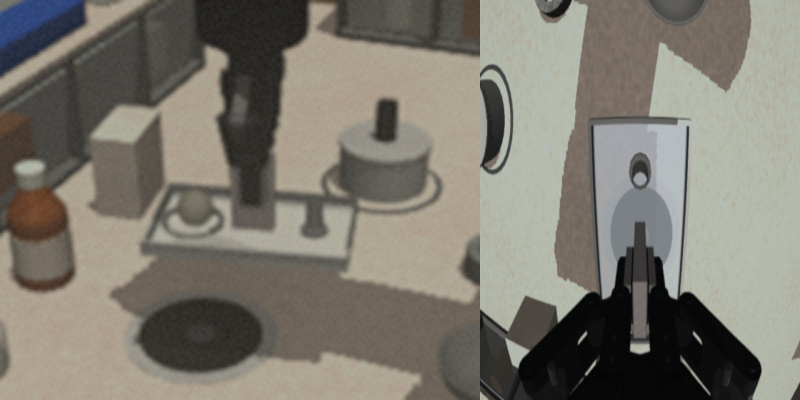

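Picture 9: the tray is level and still above the window with the ball in its pocket (193,210). The pot stands in its ring with nothing touching it, and the bystanders look undisturbed. I hand in.

```bash
python3 -c "
from h import *
print(manip.close_job())"
```

```text
the job is handed in; nothing more can be done
None
```

I slid the pot off the window into the empty ring by its post, without lifting it, and let go. I then picked up the tray by its blade, carried it level, and handed in while still holding it over the window, at about 16.5 s.

What the last checks showed:
- **Pot:** the last picture shows it standing inside the ring, with the gripper clear of it.
- **Ball:** it is still in its pocket.
- **Tray pose:** it was still, and level to within about 0.5° by the depth fit. Its underside is about 10 cm above the window: 9.96 cm by the lift, about 10.1 cm by the side camera's depth.
- **Pocket over the window:** the arm pose and the side camera disagreed by 2–5 mm in y, so I shifted the tray 3 mm to split the difference. I expect the pocket to be within about 3 mm of the window's middle. I did not measure it again after that shift, apart from looking at the last picture.
- **Bystanders:** I moved none of them, and the ones in the last picture look undisturbed. The cup and the swab box are outside that view.

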